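# Ease the wedge out from under the deposit hatch

### The arm

A 7-joint arm with a two-finger parallel gripper is mounted at the origin on the work surface. World frame = base frame: x ahead of the robot, y to its left, z up, the work surface at z = 0. Lengths are in m, angles in rad, forces in N, time in s.
With the tool pointing down it reaches from about 0.425 to 0.925 m from the base axis. Payload 6.8 kg.
Tool frame: the origin (TCP) lies midway between the tips of the shut fingers; the grasp point (between the pads) lies 19 mm behind it; y points along the fingers, z is the direction in which the jaws open and shut, and the axes are right-handed (so a half turn about y gives the same grasp; the last joint's range is limited). The gripper opens to 85 mm and grips with 20 to 120 N. Pads are 22 mm wide; open, the fingers measure 114 mm over their backs; the gripper's body (76 mm by 85 mm) begins 54 mm behind the grasp point. The pads swing forward as they close: fully open they stand 13 mm farther back than shut.
Start: joints at [-1.353, 0.477, 0.022, 1.555, -0.011, 1.109, -0.083], TCP at [0.216, 0.64, 0.231] pointing down, gripper open.
Joint ranges: [-2.96, 2.96], [-0.34, 2.1], [-1.41, 1.46], [0.24, 2.44], [-1.37, 4.51], [0.17, 1.92], [-2.96, 2.96]. Speed limits (rad/s): [2.39, 2.39, 3.14, 3.14, 3.14, 3.14, 3.14].

### API

Orientations are given as a unit quaternion [w, x, y, z].
In Python, from station import bot gives the robot as it stands. The module is installed in compiled form; this text tells all that it offers.
- The arm moves only by the shell command python3 -m crank 'ROWS' [FORCE]. ROWS is JSON, a list of rows, each an object with "linear": the shift along the tool's x, y, z in m, a list of three; "dr": the turn, a rotation vector about the tool's x, y, z in degrees, a list of three; "hand": the gripper command: -1 is shut, 1 is fully open, values between are in proportion. A call has 1 to 10 rows; each row is the pose to reach, as a shift and turn from the pose commanded when the call began, along the tool's axes at that moment; what a row does not reach only later rows make up. A row lasts 1/12 s, in which the tool goes at most 41.7 mm and 7.16 degrees, less where a joint would pass 70% of its speed; a pose out of reach is approached as far as the arm can. A call with a gripper value outside its range is refused whole. The fingers move at their own pace and stop on an object; FORCE is the grip in N (left out, the last holds). Time passes only in rows, so rows that repeat a pose let the fingers close. It gives the time, the measured TCP pose, the force and the opening at its end, in the units of the state.
- bot.get_obs(): the state, without advancing time (a new reading comes with each control period).
- bot.read_camera(name): name is "scene" or "top" or "wrist"; returns the picture (400x640x3 uint8, blue, green, red); there is no depth.
- bot.camera_params(name): a dict with "K" (3x3 intrinsics, pixels), "k1" (the pictures are not rectified: a ray, as slopes to the right and down, at radius r is drawn at 1 + k1 r^2 times it, then the intrinsics apply), "R" (3x3) and "t" (3): a world point X has camera coordinates R X + t; the wrist camera has in their place "hand_eye" (4x4, takes a point from camera to tool coordinates, whose origin is the TCP and whose axes are the tool frame's). Camera axes: x right, y down, z forward; pixel columns grow to the right and rows downward; lengths in m; the calibration is good to about 2 mm. A picture is of the moment at which its call begins: read the wrist's pose just before it. camera_params takes no time and is no camera call.
- bot.hand_in(): hands the job in, once; it reports no verdict.
Trained networks look in the newest picture that a camera, given by its name, has taken for a name from the list of things; names that differ only in an ending like _2 or _b are one class to them, and where a whole thing is asked for, a point or a joint stands for the part that bears it (a point fixed in the world has none). Each returns a list of dicts, best first, with "score" (0 to 1); they miss things now and then, are a little off and sometimes report something else, mostly with a low value. They report only what shows in the picture. A call takes as long as a camera call. They do not tell look-alikes from the thing itself.
- bot.search_frame(camera, target): "extent" ([left, top, right, bottom] in pixels, round what is visible of it).
- bot.cut_out(camera, target): "pixels" (400x640 bool, what is visible of it) and "extent" ([left, top, right, bottom] in pixels, round what is visible of it).
- bot.place_of(camera, target): "xy" ([column, row] in pixels: a listed point, or the origin of a listed thing).
The state is a dict: "t": time; "q": joint angles; "joint_vel": joint speeds; "joint_torque": joint torques, N m; "eef_pos": TCP position; "tool_rot": TCP orientation; "contact_force": force on the tool from outside, world axes, zero at the start; "torque": the same for the moment, N m; "gripper_width": opening from 0.0 (shut) to 1.0 (fully open).
Only numpy, scipy, OpenCV 4.12 (cv2) and the standard library are available. Lean on these libraries where they do the work, as an engineer would, in place of code of your own. Each camera call takes 0.05 s, during which the arm holds its last target. There are 200 camera calls.

### The job

The heavy steel lid of the deposit hatch on the cash counter is propped ajar with an orange door wedge. Take the wedge by its thick end and work it straight back out from under the lid in small, slow tugs with a short pause after each, so that the lid settles shut gently instead of dropping. Then lay the wedge in the blue tray, flat side down, and leave the grey spare wedge where it is.

Things in the scene. Friction and masses are not known exactly. Their poses are not given: they have to be found in the camera images.
- wedge_grip (a point): Centre of the orange wedge's heel (thick end), 15 mm above its sole. Wedge 130 mm long, 40 wide, 120 g: x along it to the thin tip, y across, z up. Heel: block 45 mm long (22.5 either way), 30 high; then a tongue 85 mm long tapers from 30 to 4 mm thick. At the start its sole lies on the hatch's level base plate, 4 mm above the counter. Straight back out is its -x: 80 mm surely frees the tip.
- hatch_lid (a joint): Angle (rad) of the grey steel hatch lid, 230 mm hinge to free edge, 290 wide, 10 thick, about 1.6 kg: 0 shut on its buffers, 7 mm above the base plate; positive raised. Starts at 0.07 to 0.09, its free edge on the tongue 8 to 22 mm past the heel, edge top under 45 mm above the counter. Sinks by its weight about 0.0013 per mm the wedge is pulled; the pull takes up to 15 N.
- tray_in (a point): Centre of the inner floor of the fixed blue open tray, 5 mm above the counter. Inside it is 210 mm long along x and 150 mm wide along y; its walls are 5 mm thick and stand 25 mm above this floor; z is up.
- spare_grip (a point): Middle of the heel, half-way up, of a spare wedge: same shape as the orange one but grey, lying loose on the bare counter. To be left alone.
Things that resemble listed ones, but are neither listed nor needed, are in the scene too. There is more than one size of the part that bears wedge_grip; the job needs the middle-sized.

How it is judged:
By the outcome, as a careful person would: the job done as asked, in the order asked, and still so for the second after the job is handed in, with the robot touching nothing.
It also fails if it takes over 46 s, if anything falls off the work surface, if the arm or the gripper's body presses on something with over 40 N, if the wrist force passes 120 N, or if a joint passes its speed limit or range.

## Working session

There is one attempt and no reset: what is moved stays moved. The work goes in short steps, Python scripts to look and compute and a shell command to move; the robot and the scene stay as the last step left them, time stands still between calls to the robot, and variables do not carry over. Pictures are saved under pics/ and viewed, about 8 in all and at most 12, crops included, and the job is handed in when it is done.

```bash
mkdir -p pics
cat > h.py <<'E'
import numpy as np, cv2
from station import bot
from scipy.spatial.transform import Rotation as Ro
def cam(name):
    p=bot.camera_params(name); 
    if 'hand_eye' in p:
        o=bot.get_obs(); T=np.eye(4); T[:3,:3]=Ro.from_quat(np.roll(o['tool_rot'],-1)).as_matrix(); T[:3,3]=o['eef_pos']
        M=T@np.array(p['hand_eye']); C=M[:3,3]; Rw=M[:3,:3]
    else:
        R=np.array(p['R']); C=-R.T@np.array(p['t']); Rw=R.T
    return np.array(p['K']),p['k1'],Rw,C
def pix2w(c,uv,z):
    K,k1,Rw,C=c
    d=np.array([(uv[0]-K[0,2])/K[0,0],(uv[1]-K[1,2])/K[1,1]]); s=d.copy()
    for _ in range(20): s=d/(1+k1*(s@s))
    r=Rw@np.array([s[0],s[1],1]); return C+r*(z-C[2])/r[2]
def w2pix(c,X):
    K,k1,Rw,C=c
    x=Rw.T@(np.array(X)-C); s=x[:2]/x[2]; s=s*(1+k1*(s@s)); return K[0,0]*s[0]+K[0,2],K[1,1]*s[1]+K[1,2]
E
python3 - <<'E'
from h import *
o=bot.get_obs(); print(o)
for n in('scene','top'):
    c=cam(n); im=bot.read_camera(n); cv2.imwrite(f'pics/{n}0.png',im); print(n,c[3].round(3),c[0][0,0],c[1])
    zs={'wedge_grip':.019,'tray_in':.005,'spare_grip':.015,'hatch_lid':.03}
    for t,z in zs.items():
        for d in bot.place_of(n,t)[:4]: print(t,round(d['score'],2),np.round(d['xy'],1),pix2w(c,d['xy'],z).round(3))
E
```

```text
{'t': 0.0, 'q': array([-1.35312271,  0.47782181,  0.02234848,  1.55649694, -0.01147766,
        1.10928329, -0.08308221]), 'joint_vel': array([-5.57006355e-04,  2.22645486e-03, -3.02917353e-04, -9.98222591e-04,
       -1.82032771e-03,  2.38810204e-05,  3.82139979e-04]), 'joint_torque': array([ 4.74536421e-06, -5.96433413e+01,  1.60779387e+00, -2.81204242e+01,
        1.24213859e-02,  9.06727393e-03,  2.61746840e-05]), 'eef_pos': array([0.21585975, 0.63890794, 0.23029213]), 'tool_rot': array([-0.69708585,  0.69841221, -0.11470516,  0.11460549]), 'contact_force': array([ 0.55034427,  0.04389568, -0.02804197]), 'torque': array([ 0.01247688, -0.01369591,  0.02715446]), 'gripper_width': 1.0009499623975324}
scene [ 1.096 -0.066  0.59 ] 380.69794836688743 0.01471272280120674
wedge_grip 0.88 [282.6 298.7] [ 0.704 -0.077  0.019]
wedge_grip 0.63 [357.1 210. ] [0.507 0.104 0.019]
wedge_grip 0.62 [424.9 139.5] [0.267 0.352 0.019]
tray_in 0.78 [163.2 251.8] [ 0.542 -0.305  0.005]
spare_grip 0.66 [216.  304.9] [ 0.693 -0.193  0.015]
spare_grip 0.55 [357.2 213.7] [0.514 0.103 0.015]Traceback (most recent call last):
  File "<stdin>", line 7, in <module>
ValueError: it knows: spare_grip, tray_in, wedge_grip
```

Run:
```python
from h import *
n='top'
c=cam(n); im=bot.read_camera(n); cv2.imwrite(f'pics/{n}0.png',im); print(n,c[3].round(3),c[0][0,0],c[1])
zs={'wedge_grip':.019,'tray_in':.005,'spare_grip':.015}
for t,z in zs.items():
    for d in bot.place_of(n,t)[:4]: print(t,round(d['score'],2),np.round(d['xy'],1),pix2w(c,d['xy'],z).round(3))
```

```text
top [0.354 0.033 1.291] 470.29013080857857 -0.11756280376069368
wedge_grip 0.52 [272.1 200.3] [0.509 0.106 0.019]
tray_in 0.58 [421.3 193.8] [ 0.542 -0.308  0.005]
spare_grip 0.8 [379.8 140. ] [ 0.689 -0.188  0.015]
```

View pics/scene0.png

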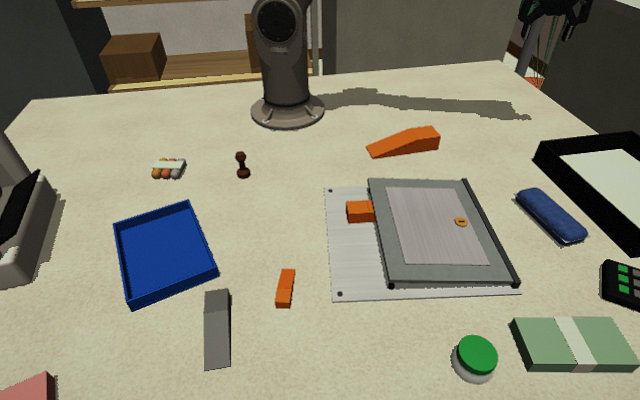

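View pics/top0.png

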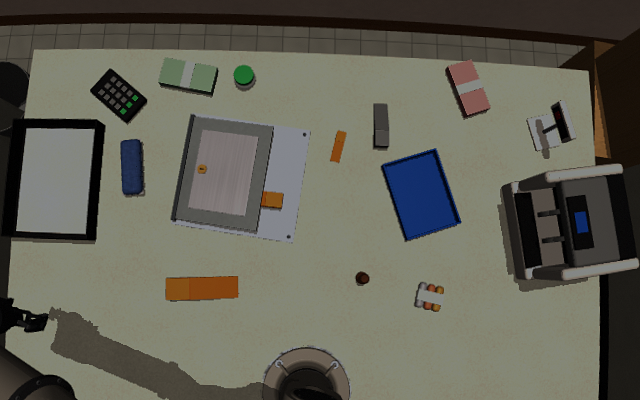

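Orange look-alikes in the scene view: a small wedge at (285,288), a large one at (403,142), and the one under the lid at (358,211). In the top view these are (338,147), (202,288) and (272,200). I choose the one under the lid, which is the middle size. The grey spare is at (380,126) and the tray at (421,195) in the top view.

Run:
```python
from h import *
a=cv2.imread('pics/top0.png')[170:235,225:315]; b=cv2.imread('pics/scene0.png')[180:245,325:415]
f=lambda x:cv2.resize(x,None,fx=6,fy=6,interpolation=cv2.INTER_CUBIC)
cv2.imwrite('pics/crop1.png',np.vstack([f(a)[:300],f(b)[:300]]) if 0 else cv2.resize(np.hstack([f(a),f(b)]),(800,289)))
im=cv2.imread('pics/top0.png'); hsv=cv2.cvtColor(im,cv2.COLOR_BGR2HSV)
m=((hsv[...,0]<18)&(hsv[...,1]>150)&(hsv[...,2]>60)).astype('u1'); m[:170]=0;m[235:]=0;m[:,:240]=0;m[:,315:]=0
k,_=cv2.findContours(m,0,2); k=max(k,key=cv2.contourArea); r=cv2.minAreaRect(k); B=cv2.boxPoints(r); c=cam('top')
print(r); print([pix2w(c,p,.034).round(4)[:2] for p in B])
# tray blue
m=((hsv[...,0]>100)&(hsv[...,0]<130)&(hsv[...,1]>150)).astype('u1'); m[:,:370]=0;m[:,480:]=0
k,_=cv2.findContours(m,0,2); k=max(k,key=cv2.contourArea); r=cv2.minAreaRect(k); B=cv2.boxPoints(r)
print(r,[pix2w(c,p,.03).round(3)[:2] for p in B])
# lid free-edge line pts and hinge-edge (approx px)
print([pix2w(c,p,z).round(3)[:2] for p,z in [((273,125),.043),((256,232),.043),((192,115),.02),((173,222),.02),((310,129),.004),((295,242),.004)]])
```

```text
((271.51220703125, 199.39024353027344), (20.540264129638672, 14.797825813293457), 6.340191841125488)
[array([0.4916, 0.1362]), array([0.5315, 0.1334]), array([0.5271, 0.0782]), array([0.4871, 0.0812])]
((420.6949157714844, 193.59310913085938), (79.81623840332031, 58.196224212646484), 71.81095886230469) [array([ 0.615, -0.188]), array([ 0.673, -0.343]), array([ 0.462, -0.413]), array([ 0.409, -0.258])]
[array([0.713, 0.111]), array([0.42 , 0.145]), array([0.742, 0.34 ]), array([0.441, 0.374]), array([0.716, 0.009]), array([0.398, 0.041])]
```

View pics/crop1.png

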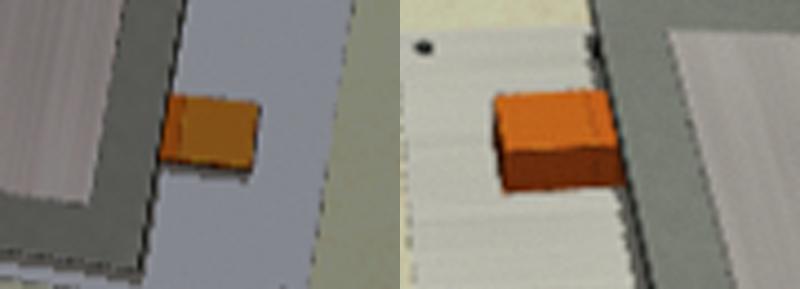

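The crop confirms the heel sticks out from under the lid edge, at about (0.508, 0.103) and pointing along roughly (0.11, 0.99). Next I work out the approach move.

```bash
cat >> h.py <<'E'
def togo(P,wx,k=1):
    """row (linear mm, dr deg) from present pose to TCP P, tool down, jaws across heading wx"""
    o=bot.get_obs(); R=Ro.from_quat(np.roll(o['tool_rot'],-1)); M=R.as_matrix()
    wx=np.array([wx[0],wx[1],0]); wx/=np.linalg.norm(wx); y=np.array([0,0,-1.]); out=[]
    for s in(1,-1):
        G=np.c_[s*wx,y,np.cross(s*wx,y)]
        out.append((R.inv()*Ro.from_matrix(G)).as_rotvec(degrees=True).round(2))
    print('t',round(o['t'],2),'p',o['eef_pos'].round(4),'F',o['contact_force'].round(1),'w',round(o['gripper_width'],3),'q7',o['q'][6].round(2)); print('axes\n',M.round(3)); print('lin mm',(M.T@(np.array(P)-o['eef_pos'])*1000).round(1),'dr',out)
E
python3 - <<'E'
from h import *
togo([.508,.075,.2],[.113,.993])
print(bot.camera_params('wrist')['hand_eye'])
E
```

```text
t 0.4 p [0.216  0.6395 0.2312] F [-0.1  0.5  0.1] w 0.998 q7 -0.08
axes
 [[ 0.947 -0.     0.32 ]
 [-0.32  -0.     0.947]
 [-0.    -1.    -0.   ]]
lin mm [ 457.3   31.3 -441.3] dr [array([ 1.0000e-02, -1.0218e+02, -1.0000e-02]), array([1.000e-02, 7.782e+01, 1.000e-02])]
[[-2.13206544e-04  9.55338432e-01  2.95513850e-01 -7.57494241e-02]
 [-6.12093874e-04 -2.95513926e-01  9.55338236e-01 -1.42034034e-01]
 [ 9.99999790e-01  2.28021461e-05  6.47762305e-04 -1.18860174e-04]
 [ 0.00000000e+00  0.00000000e+00  0.00000000e+00  1.00000000e+00]]
```

```bash
python3 -m crank '[{"linear":[0.457,0.031,-0.441],"dr":[0,77.8,0],"hand":1},{"linear":[0.457,0.031,-0.441],"dr":[0,77.8,0],"hand":1},{"linear":[0.457,0.031,-0.441],"dr":[0,77.8,0],"hand":1},{"linear":[0.457,0.031,-0.441],"dr":[0,77.8,0],"hand":1},{"linear":[0.457,0.031,-0.441],"dr":[0,77.8,0],"hand":1},{"linear":[0.457,0.031,-0.441],"dr":[0,77.8,0],"hand":1},{"linear":[0.457,0.031,-0.441],"dr":[0,77.8,0],"hand":1},{"linear":[0.457,0.031,-0.441],"dr":[0,77.8,0],"hand":1},{"linear":[0.457,0.031,-0.441],"dr":[0,77.8,0],"hand":1},{"linear":[0.457,0.031,-0.441],"dr":[0,77.8,0],"hand":1}]'
python3 - <<'E'
from h import *
togo([.508,.075,.2],[.113,.993])
E
```

```text
t: 1.23
eef_pos: [0.4078, 0.2681, 0.2113]
tool_rot: [0.498, -0.497, 0.503, -0.503]
contact_force: [1.2, 1.6, -0.6]
gripper_width: 0.999
t 1.23 p [0.4078 0.2681 0.2113] F [ 1.2  1.6 -0.6] w 0.999 q7 -0.62
axes
 [[-0.011  0.     1.   ]
 [-1.     0.001 -0.011]
 [-0.001 -1.     0.   ]]
lin mm [192.   11.1 102.3] dr [array([-9.0000e-02, -1.7414e+02,  4.0000e-02]), array([-0.02,  5.86, -0.06])]
```

```bash
python3 -m crank '[{"linear":[0.192,0.011,0.102],"dr":[0,5.8,0],"hand":1},{"linear":[0.192,0.011,0.102],"dr":[0,5.8,0],"hand":1},{"linear":[0.192,0.011,0.102],"dr":[0,5.8,0],"hand":1},{"linear":[0.192,0.011,0.102],"dr":[0,5.8,0],"hand":1},{"linear":[0.192,0.011,0.102],"dr":[0,5.8,0],"hand":1},{"linear":[0.192,0.011,0.102],"dr":[0,5.8,0],"hand":1},{"linear":[0.192,0.011,0.102],"dr":[0,5.8,0],"hand":1},{"linear":[0.192,0.011,0.102],"dr":[0,5.8,0],"hand":1}]'
python3 - <<'E'
from h import *
togo([.508,.103,.1],[.113,.993])
c=cam('wrist'); im=bot.read_camera('wrist'); cv2.imwrite('pics/w1.png',im)
for d in bot.place_of('wrist','wedge_grip')[:3]: print(round(d['score'],2),d['xy'],pix2w(c,d['xy'],.019).round(4))
hsv=cv2.cvtColor(im,cv2.COLOR_BGR2HSV)
m=((hsv[...,0]<18)&(hsv[...,1]>150)&(hsv[...,2]>60)).astype('u1')
for k in cv2.findContours(m,0,2)[0]:
    if cv2.contourArea(k)>500:
        p=cv2.approxPolyDP(k,4,True)[:,0]; print([(tuple(map(int,q)),pix2w(c,q,.034).round(4)[:2]) for q in p])
E
```

```text
t: 1.9
eef_pos: [0.5083, 0.0773, 0.2]
tool_rot: [0.472, -0.472, 0.526, -0.526]
contact_force: [-0.7, -0.9, 0.3]
gripper_width: 1.01
t 1.9 p [0.5083 0.0773 0.2   ] F [-0.7 -0.9  0.3] w 1.01 q7 -0.21
axes
 [[-0.108 -0.     0.994]
 [-0.994  0.    -0.108]
 [-0.    -1.    -0.   ]]
lin mm [-25.5 100.   -3. ] dr [array([-2.0000e-02, -1.7968e+02, -2.0000e-02]), array([ 0.01,  0.32, -0.01])]
0.65 [469.3, 274.8] [ 0.6906 -0.0714  0.019 ]
0.57 [319.9, 156.9] [0.5116 0.1035 0.019 ]
[((434, 260), array([ 0.6376, -0.0349])), ((453, 283), array([ 0.6624, -0.0706])), ((481, 285), array([ 0.6985, -0.0779])), ((485, 270), array([ 0.702 , -0.0564]))]
[((301, 130), array([0.4949, 0.1363])), ((303, 180), array([0.4903, 0.0821])), ((337, 179), array([0.5281, 0.0792])), ((336, 130), array([0.5318, 0.1323]))]
[((21, 0), array([0.2378, 0.2918])), ((83, 106), array([0.2685, 0.1872])), ((129, 96), array([0.3212, 0.1908])), ((99, 0), array([0.3165, 0.2802])), ((85, 0), array([0.3027, 0.2822])), ((89, 17), array([0.3021, 0.2674])), ((83, 0), array([0.3007, 0.2825]))]
```

View pics/w1.png

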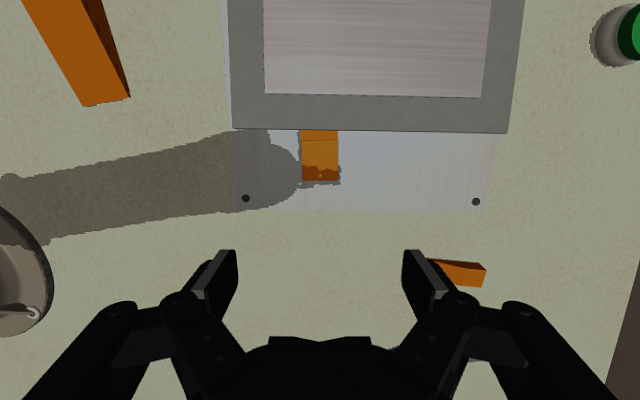

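The wrist view shows the heel at columns 301–337, rows 130–181, with the lid edge near row 130 and the heel/tongue crease near row 140. I fit its edges for the axis.

Run:
```python
from h import *
c=cam('wrist'); im=cv2.imread('pics/w1.png'); 
def fit(img,r0,r1,c0,c1,cc,col):
    L=[];Rr=[]
    d=img.astype(float)[...,2]-img.astype(float)[...,0]   # R-B
    for r in range(r0,r1):
        row=d[r]; th=.5*row[c0+ (c1-c0)//2]
        on=np.where(row[c0:c1]>th)[0]+c0
        a,b=on[0],on[-1]
        L.append(pix2w(cc,(a-(row[a]-th)/(row[a]-row[a-1]+1e-9),r),.034)); Rr.append(pix2w(cc,(b+(row[b]-th)/(row[b]-row[b+1]+1e-9),r),.034))
    for n,E in(('L',L),('R',Rr)):
        E=np.array(E); s=np.polyfit(E[:,1],E[:,0],1); print(n,'deg',np.degrees(np.arctan(s[0])).round(2),'x at y=.10',np.polyval(s,.1).round(4))
fit(im,143,164,290,350,c,0)
d=im.astype(int); print('col319 rows', [(r,tuple(d[r,319])) for r in list(range(126,145))+list(range(160,186))])
for r in(139.5,180.5,130): print(r,pix2w(c,(319,r),.034).round(4), pix2w(c,(319,r),.004).round(4))
# lid edge
print([pix2w(c,p,.04).round(4)[:2] for p in((233,129),(507,132.5))],[pix2w(c,p,.004).round(4)[:2] for p in((245,198),(476,201.5))])
```

```text
L deg 4.46 x at y=.10 0.4901
R deg 4.64 x at y=.10 0.5295
col319 rows [(126, (np.int64(97), np.int64(103), np.int64(102))), (127, (np.int64(96), np.int64(103), np.int64(102))), (128, (np.int64(101), np.int64(106), np.int64(104))), (129, (np.int64(75), np.int64(76), np.int64(75))), (130, (np.int64(14), np.int64(73), np.int64(128))), (131, (np.int64(19), np.int64(90), np.int64(152))), (132, (np.int64(20), np.int64(90), np.int64(150))), (133, (np.int64(18), np.int64(89), np.int64(149))), (134, (np.int64(19), np.int64(89), np.int64(150))), (135, (np.int64(18), np.int64(89), np.int64(149))), (136, (np.int64(19), np.int64(88), np.int64(149))), (137, (np.int64(20), np.int64(90), np.int64(150))), (138, (np.int64(20), np.int64(90), np.int64(149))), (139, (np.int64(20), np.int64(88), np.int64(148))), (140, (np.int64(16), np.int64(77), np.int64(141))), (141, (np.int64(25), np.int64(97), np.int64(149))), (142, (np.int64(26), np.int64(96), np.int64(150))), (143, (np.int64(23), np.int64(95), np.int64(149))), (144, (np.int64(25), np.int64(95), np.int64(149))), (160, (np.int64(21), np.int64(93), np.
[... 866 characters left out ...]
np.int64(72), np.int64(129))), (178, (np.int64(8), np.int64(49), np.int64(109))), (179, (np.int64(7), np.int64(49), np.int64(109))), (180, (np.int64(38), np.int64(58), np.int64(99))), (181, (np.int64(89), np.int64(92), np.int64(91))), (182, (np.int64(85), np.int64(89), np.int64(90))), (183, (np.int64(89), np.int64(93), np.int64(95))), (184, (np.int64(116), np.int64(120), np.int64(119))), (185, (np.int64(134), np.int64(137), np.int64(134)))]
139.5 [0.5121 0.1263 0.034 ] [0.5118 0.1235 0.004 ]
180.5 [0.5075 0.0815 0.034 ] [0.5067 0.0744 0.004 ]
130 [0.5132 0.1361 0.034 ] [0.5129 0.1344 0.004 ]
[array([0.4242, 0.147 ]), array([0.7103, 0.1143])] [array([0.4123, 0.0617]), array([0.7012, 0.0271])]
```

Run:
```python
from h import *
togo([.5099,.1015,.006],[.0793,.9969])
```

```text
t 2.0 p [0.5078 0.079  0.1999] F [0.5 0.3 0.2] w 1.004 q7 -0.21
axes
 [[-0.104 -0.     0.995]
 [-0.995  0.001 -0.104]
 [-0.001 -1.    -0.   ]]
lin mm [-2.240e+01  1.939e+02 -1.000e-01] dr [array([6.0000e-02, 1.7859e+02, 4.0000e-02]), array([ 0.03, -1.41, -0.04])]
```

```bash
python3 -m crank '[{"linear":[-0.0225,0.03,0],"dr":[0,-1.5,0],"hand":1},{"linear":[-0.0225,0.06,0],"dr":[0,-1.5,0],"hand":1},{"linear":[-0.0225,0.09,0],"dr":[0,-1.5,0],"hand":1},{"linear":[-0.0225,0.12,0],"dr":[0,-1.5,0],"hand":1},{"linear":[-0.0225,0.14,0],"dr":[0,-1.5,0],"hand":1},{"linear":[-0.0225,0.15,0],"dr":[0,-1.5,0],"hand":1},{"linear":[-0.0225,0.15,0],"dr":[0,-1.5,0],"hand":1},{"linear":[-0.0225,0.15,0],"dr":[0,-1.5,0],"hand":1}]'
python3 - <<'E'
from h import *
togo([.5099,.1015,.006],[.0793,.9969])
c=cam('wrist'); im=bot.read_camera('wrist'); cv2.imwrite('pics/w2.png',im)
togo([.5099,.1015,.006],[.0793,.9969])
E
```

```text
t: 2.67
eef_pos: [0.5107, 0.1007, 0.0503]
tool_rot: [0.48, -0.48, 0.519, -0.519]
contact_force: [-0.5, -0.7, 0.5]
gripper_width: 0.999
t 2.67 p [0.5107 0.1007 0.0503] F [-0.5 -0.7  0.5] w 0.999 q7 -0.07
axes
 [[-0.079 -0.     0.997]
 [-0.997  0.    -0.079]
 [-0.    -1.    -0.   ]]
lin mm [-0.7 44.3 -0.8] dr [array([-2.0000e-02, -1.7996e+02, -2.0000e-02]), array([ 0.01,  0.04, -0.01])]
t 2.72 p [0.5114 0.1006 0.051 ] F [ 0.   0.7 -1. ] w 0.999 q7 -0.07
axes
 [[-0.079  0.001  0.997]
 [-0.997  0.001 -0.079]
 [-0.001 -1.     0.001]]
lin mm [-0.7 45.  -1.6] dr [array([-8.0000e-02, -1.7998e+02,  1.2000e-01]), array([-0.08,  0.02, -0.05])]
```

View pics/w2.png

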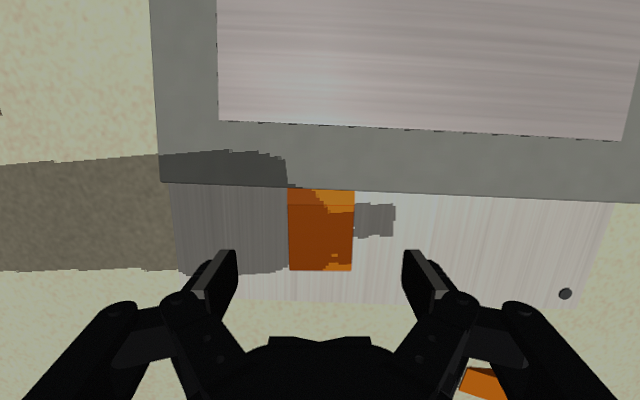

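Heel is centred and square between the open fingers (cols 288–354, rows 189–270). Down and grip.

```bash
python3 -m crank '[{"linear":[-0.0005,0.012,-0.001],"dr":[0,0,0],"hand":1},{"linear":[-0.0005,0.024,-0.001],"dr":[0,0,0],"hand":1},{"linear":[-0.0005,0.035,-0.001],"dr":[0,0,0],"hand":1},{"linear":[-0.0005,0.042,-0.001],"dr":[0,0,0],"hand":1},{"linear":[-0.0005,0.044,-0.001],"dr":[0,0,0],"hand":1},{"linear":[-0.0005,0.044,-0.001],"dr":[0,0,0],"hand":1}]'
python3 -m crank '[{"linear":[0,0,0],"dr":[0,0,0],"hand":0.5},{"linear":[0,0,0],"dr":[0,0,0],"hand":0.25},{"linear":[0,0,0],"dr":[0,0,0],"hand":0.1},{"linear":[0,0,0],"dr":[0,0,0],"hand":0},{"linear":[0,0,0],"dr":[0,0,0],"hand":-0.1},{"linear":[0,0,0],"dr":[0,0,0],"hand":-0.3},{"linear":[0,0,0],"dr":[0,0,0],"hand":-1},{"linear":[0,0,0],"dr":[0,0,0],"hand":-1},{"linear":[0,0,0],"dr":[0,0,0],"hand":-1},{"linear":[0,0,0],"dr":[0,0,0],"hand":-1}]' 60
```

```text
t: 3.22
eef_pos: [0.5094, 0.1001, 0.0054]
tool_rot: [0.479, -0.48, 0.52, -0.519]
contact_force: [1.1, -0.4, 0.3]
gripper_width: 1.002
t: 4.05
eef_pos: [0.511, 0.1003, 0.0068]
tool_rot: [-0.48, 0.479, -0.519, 0.52]
contact_force: [1.5, -0.3, 5.7]
gripper_width: 0.457
```

```bash
python3 -m crank '[{"linear":[0.001,0,0],"dr":[0,0,0],"hand":-1},{"linear":[0.002,0,0],"dr":[0,0,0],"hand":-1},{"linear":[0.003,0,0],"dr":[0,0,0],"hand":-1},{"linear":[0.004,0,0],"dr":[0,0,0],"hand":-1},{"linear":[0.005,0,0],"dr":[0,0,0],"hand":-1},{"linear":[0.005,0,0],"dr":[0,0,0],"hand":-1},{"linear":[0.005,0,0],"dr":[0,0,0],"hand":-1},{"linear":[0.005,0,0],"dr":[0,0,0],"hand":-1},{"linear":[0.005,0,0],"dr":[0,0,0],"hand":-1}]'
python3 -m crank '[{"linear":[0.001,0,0],"dr":[0,0,0],"hand":-1},{"linear":[0.002,0,0],"dr":[0,0,0],"hand":-1},{"linear":[0.003,0,0],"dr":[0,0,0],"hand":-1},{"linear":[0.004,0,0],"dr":[0,0,0],"hand":-1},{"linear":[0.005,0,0],"dr":[0,0,0],"hand":-1},{"linear":[0.005,0,0],"dr":[0,0,0],"hand":-1},{"linear":[0.005,0,0],"dr":[0,0,0],"hand":-1},{"linear":[0.005,0,0],"dr":[0,0,0],"hand":-1},{"linear":[0.005,0,0],"dr":[0,0,0],"hand":-1}]'
python3 - <<'E'
from h import *
togo([.5,.1,.006],[.0793,.9969])
im=bot.read_camera('wrist'); cv2.imwrite('pics/w3.png',im)
E
```

```text
t: 4.8
eef_pos: [0.511, 0.0994, 0.0068]
tool_rot: [0.482, -0.479, 0.519, -0.518]
contact_force: [1.4, 10.1, 4.3]
gripper_width: 0.458
t: 5.55
eef_pos: [0.5104, 0.0949, 0.0068]
tool_rot: [0.482, -0.479, 0.519, -0.518]
contact_force: [0.7, 11.5, 4.8]
gripper_width: 0.459
t 5.55 p [0.5104 0.0949 0.0068] F [ 0.7 11.5  4.8] w 0.459 q7 -0.02
axes
 [[-0.076  0.003  0.997]
 [-0.997  0.005 -0.076]
 [-0.005 -1.     0.002]]
lin mm [ -4.3   0.8 -10.7] dr [array([  -0.44, -179.81,    0.2 ]), array([-0.13,  0.19, -0.28])]
```

View pics/w3.png

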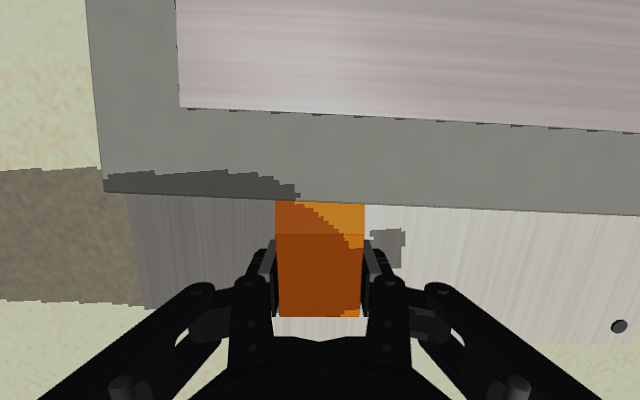

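The fingers hold the heel, and the crease-to-lid-edge gap grew from about 11 to 18 mm. The pull took about 11 N without slipping. I continue in 5 mm tugs.

```bash
python3 -m crank '[{"linear":[0.001,0,0],"dr":[0,0,0],"hand":-1},{"linear":[0.002,0,0],"dr":[0,0,0],"hand":-1},{"linear":[0.003,0,0],"dr":[0,0,0],"hand":-1},{"linear":[0.004,0,0],"dr":[0,0,0],"hand":-1},{"linear":[0.005,0,0],"dr":[0,0,0],"hand":-1},{"linear":[0.005,0,0],"dr":[0,0,0],"hand":-1},{"linear":[0.005,0,0],"dr":[0,0,0],"hand":-1},{"linear":[0.005,0,0],"dr":[0,0,0],"hand":-1},{"linear":[0.005,0,0],"dr":[0,0,0],"hand":-1}]'
python3 -m crank '[{"linear":[0.001,0,0],"dr":[0,0,0],"hand":-1},{"linear":[0.002,0,0],"dr":[0,0,0],"hand":-1},{"linear":[0.003,0,0],"dr":[0,0,0],"hand":-1},{"linear":[0.004,0,0],"dr":[0,0,0],"hand":-1},{"linear":[0.005,0,0],"dr":[0,0,0],"hand":-1},{"linear":[0.005,0,0],"dr":[0,0,0],"hand":-1},{"linear":[0.005,0,0],"dr":[0,0,0],"hand":-1},{"linear":[0.005,0,0],"dr":[0,0,0],"hand":-1},{"linear":[0.005,0,0],"dr":[0,0,0],"hand":-1}]'
python3 -m crank '[{"linear":[0.001,0,0],"dr":[0,0,0],"hand":-1},{"linear":[0.002,0,0],"dr":[0,0,0],"hand":-1},{"linear":[0.003,0,0],"dr":[0,0,0],"hand":-1},{"linear":[0.004,0,0],"dr":[0,0,0],"hand":-1},{"linear":[0.005,0,0],"dr":[0,0,0],"hand":-1},{"linear":[0.005,0,0],"dr":[0,0,0],"hand":-1},{"linear":[0.005,0,0],"dr":[0,0,0],"hand":-1},{"linear":[0.005,0,0],"dr":[0,0,0],"hand":-1},{"linear":[0.005,0,0],"dr":[0,0,0],"hand":-1}]'
python3 -m crank '[{"linear":[0.001,0,0],"dr":[0,0,0],"hand":-1},{"linear":[0.002,0,0],"dr":[0,0,0],"hand":-1},{"linear":[0.003,0,0],"dr":[0,0,0],"hand":-1},{"linear":[0.004,0,0],"dr":[0,0,0],"hand":-1},{"linear":[0.005,0,0],"dr":[0,0,0],"hand":-1},{"linear":[0.005,0,0],"dr":[0,0,0],"hand":-1},{"linear":[0.005,0,0],"dr":[0,0,0],"hand":-1},{"linear":[0.005,0,0],"dr":[0,0,0],"hand":-1},{"linear":[0.005,0,0],"dr":[0,0,0],"hand":-1}]'
```

```text
t: 6.35
eef_pos: [0.5099, 0.0901, 0.0068]
tool_rot: [0.482, -0.479, 0.519, -0.518]
contact_force: [0.8, 12.1, 6.6]
gripper_width: 0.459
t: 7.1
eef_pos: [0.5094, 0.0851, 0.0068]
tool_rot: [0.482, -0.479, 0.519, -0.518]
contact_force: [0.5, 11.7, 5.9]
gripper_width: 0.457
t: 7.85
eef_pos: [0.5091, 0.08, 0.0068]
tool_rot: [0.482, -0.479, 0.519, -0.518]
contact_force: [0.2, 11.8, 4.6]
gripper_width: 0.459
t: 8.6
eef_pos: [0.5087, 0.0751, 0.0068]
tool_rot: [0.482, -0.479, 0.519, -0.518]
contact_force: [1.0, 12.3, 6.0]
gripper_width: 0.46
```

```bash
python3 -m crank '[{"linear":[0.001,0,0],"dr":[0,0,0],"hand":-1},{"linear":[0.002,0,0],"dr":[0,0,0],"hand":-1},{"linear":[0.003,0,0],"dr":[0,0,0],"hand":-1},{"linear":[0.004,0,0],"dr":[0,0,0],"hand":-1},{"linear":[0.005,0,0],"dr":[0,0,0],"hand":-1},{"linear":[0.005,0,0],"dr":[0,0,0],"hand":-1},{"linear":[0.005,0,0],"dr":[0,0,0],"hand":-1},{"linear":[0.005,0,0],"dr":[0,0,0],"hand":-1},{"linear":[0.005,0,0],"dr":[0,0,0],"hand":-1}]'
python3 -m crank '[{"linear":[0.001,0,0],"dr":[0,0,0],"hand":-1},{"linear":[0.002,0,0],"dr":[0,0,0],"hand":-1},{"linear":[0.003,0,0],"dr":[0,0,0],"hand":-1},{"linear":[0.004,0,0],"dr":[0,0,0],"hand":-1},{"linear":[0.005,0,0],"dr":[0,0,0],"hand":-1},{"linear":[0.005,0,0],"dr":[0,0,0],"hand":-1},{"linear":[0.005,0,0],"dr":[0,0,0],"hand":-1},{"linear":[0.005,0,0],"dr":[0,0,0],"hand":-1},{"linear":[0.005,0,0],"dr":[0,0,0],"hand":-1}]'
python3 -m crank '[{"linear":[0.001,0,0],"dr":[0,0,0],"hand":-1},{"linear":[0.002,0,0],"dr":[0,0,0],"hand":-1},{"linear":[0.003,0,0],"dr":[0,0,0],"hand":-1},{"linear":[0.004,0,0],"dr":[0,0,0],"hand":-1},{"linear":[0.005,0,0],"dr":[0,0,0],"hand":-1},{"linear":[0.005,0,0],"dr":[0,0,0],"hand":-1},{"linear":[0.005,0,0],"dr":[0,0,0],"hand":-1},{"linear":[0.005,0,0],"dr":[0,0,0],"hand":-1},{"linear":[0.005,0,0],"dr":[0,0,0],"hand":-1}]'
python3 -m crank '[{"linear":[0.001,0,0],"dr":[0,0,0],"hand":-1},{"linear":[0.002,0,0],"dr":[0,0,0],"hand":-1},{"linear":[0.003,0,0],"dr":[0,0,0],"hand":-1},{"linear":[0.004,0,0],"dr":[0,0,0],"hand":-1},{"linear":[0.005,0,0],"dr":[0,0,0],"hand":-1},{"linear":[0.005,0,0],"dr":[0,0,0],"hand":-1},{"linear":[0.005,0,0],"dr":[0,0,0],"hand":-1},{"linear":[0.005,0,0],"dr":[0,0,0],"hand":-1},{"linear":[0.005,0,0],"dr":[0,0,0],"hand":-1}]'
python3 -m crank '[{"linear":[0.001,0,0],"dr":[0,0,0],"hand":-1},{"linear":[0.002,0,0],"dr":[0,0,0],"hand":-1},{"linear":[0.003,0,0],"dr":[0,0,0],"hand":-1},{"linear":[0.004,0,0],"dr":[0,0,0],"hand":-1},{"linear":[0.005,0,0],"dr":[0,0,0],"hand":-1},{"linear":[0.005,0,0],"dr":[0,0,0],"hand":-1},{"linear":[0.005,0,0],"dr":[0,0,0],"hand":-1},{"linear":[0.005,0,0],"dr":[0,0,0],"hand":-1},{"linear":[0.005,0,0],"dr":[0,0,0],"hand":-1}]'
python3 - <<'E'
from h import *
im=bot.read_camera('wrist'); cv2.imwrite('pics/w4.png',im)
E
```

```text
t: 9.35
eef_pos: [0.5083, 0.0701, 0.0068]
tool_rot: [0.482, -0.479, 0.519, -0.518]
contact_force: [1.9, 12.4, 6.4]
gripper_width: 0.456
t: 10.1
eef_pos: [0.5079, 0.0651, 0.0068]
tool_rot: [0.482, -0.479, 0.519, -0.518]
contact_force: [1.8, 12.0, 6.9]
gripper_width: 0.459
t: 10.85
eef_pos: [0.5076, 0.0601, 0.0068]
tool_rot: [0.482, -0.479, 0.519, -0.518]
contact_force: [1.3, 12.2, 6.5]
gripper_width: 0.459
t: 11.6
eef_pos: [0.5072, 0.0551, 0.0068]
tool_rot: [0.482, -0.479, 0.519, -0.518]
contact_force: [1.2, 12.4, 6.3]
gripper_width: 0.454
t: 12.35
eef_pos: [0.5068, 0.0502, 0.0068]
tool_rot: [0.482, -0.479, 0.519, -0.518]
contact_force: [1.8, 12.3, 6.9]
gripper_width: 0.46
```

View pics/w4.png

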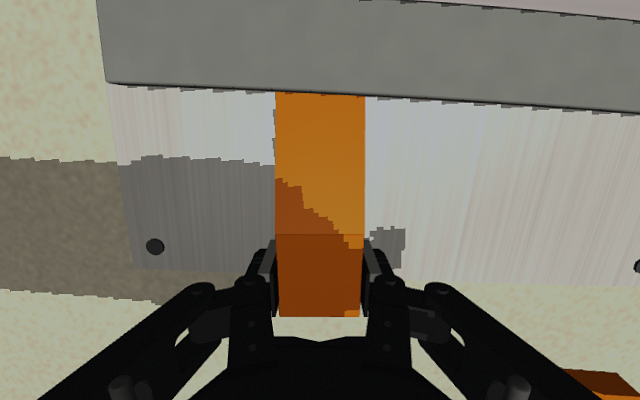

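The tongue slides straight, with about 23 mm left under the lid. Steady at about 12 N. Five more tugs.

```bash
python3 -m crank '[{"linear":[0.001,0,0],"dr":[0,0,0],"hand":-1},{"linear":[0.002,0,0],"dr":[0,0,0],"hand":-1},{"linear":[0.003,0,0],"dr":[0,0,0],"hand":-1},{"linear":[0.004,0,0],"dr":[0,0,0],"hand":-1},{"linear":[0.005,0,0],"dr":[0,0,0],"hand":-1},{"linear":[0.005,0,0],"dr":[0,0,0],"hand":-1},{"linear":[0.005,0,0],"dr":[0,0,0],"hand":-1},{"linear":[0.005,0,0],"dr":[0,0,0],"hand":-1},{"linear":[0.005,0,0],"dr":[0,0,0],"hand":-1}]'
python3 -m crank '[{"linear":[0.001,0,0],"dr":[0,0,0],"hand":-1},{"linear":[0.002,0,0],"dr":[0,0,0],"hand":-1},{"linear":[0.003,0,0],"dr":[0,0,0],"hand":-1},{"linear":[0.004,0,0],"dr":[0,0,0],"hand":-1},{"linear":[0.005,0,0],"dr":[0,0,0],"hand":-1},{"linear":[0.005,0,0],"dr":[0,0,0],"hand":-1},{"linear":[0.005,0,0],"dr":[0,0,0],"hand":-1},{"linear":[0.005,0,0],"dr":[0,0,0],"hand":-1},{"linear":[0.005,0,0],"dr":[0,0,0],"hand":-1}]'
python3 -m crank '[{"linear":[0.001,0,0],"dr":[0,0,0],"hand":-1},{"linear":[0.002,0,0],"dr":[0,0,0],"hand":-1},{"linear":[0.003,0,0],"dr":[0,0,0],"hand":-1},{"linear":[0.004,0,0],"dr":[0,0,0],"hand":-1},{"linear":[0.005,0,0],"dr":[0,0,0],"hand":-1},{"linear":[0.005,0,0],"dr":[0,0,0],"hand":-1},{"linear":[0.005,0,0],"dr":[0,0,0],"hand":-1},{"linear":[0.005,0,0],"dr":[0,0,0],"hand":-1},{"linear":[0.005,0,0],"dr":[0,0,0],"hand":-1}]'
python3 -m crank '[{"linear":[0.001,0,0],"dr":[0,0,0],"hand":-1},{"linear":[0.002,0,0],"dr":[0,0,0],"hand":-1},{"linear":[0.003,0,0],"dr":[0,0,0],"hand":-1},{"linear":[0.004,0,0],"dr":[0,0,0],"hand":-1},{"linear":[0.005,0,0],"dr":[0,0,0],"hand":-1},{"linear":[0.005,0,0],"dr":[0,0,0],"hand":-1},{"linear":[0.005,0,0],"dr":[0,0,0],"hand":-1},{"linear":[0.005,0,0],"dr":[0,0,0],"hand":-1},{"linear":[0.005,0,0],"dr":[0,0,0],"hand":-1}]'
python3 -m crank '[{"linear":[0.001,0,0],"dr":[0,0,0],"hand":-1},{"linear":[0.002,0,0],"dr":[0,0,0],"hand":-1},{"linear":[0.003,0,0],"dr":[0,0,0],"hand":-1},{"linear":[0.004,0,0],"dr":[0,0,0],"hand":-1},{"linear":[0.005,0,0],"dr":[0,0,0],"hand":-1},{"linear":[0.005,0,0],"dr":[0,0,0],"hand":-1},{"linear":[0.005,0,0],"dr":[0,0,0],"hand":-1},{"linear":[0.005,0,0],"dr":[0,0,0],"hand":-1},{"linear":[0.005,0,0],"dr":[0,0,0],"hand":-1}]'
python3 -m crank '[{"linear":[0.001,0,0],"dr":[0,0,0],"hand":-1},{"linear":[0.002,0,0],"dr":[0,0,0],"hand":-1},{"linear":[0.003,0,0],"dr":[0,0,0],"hand":-1},{"linear":[0.004,0,0],"dr":[0,0,0],"hand":-1},{"linear":[0.005,0,0],"dr":[0,0,0],"hand":-1},{"linear":[0.005,0,0],"dr":[0,0,0],"hand":-1},{"linear":[0.005,0,0],"dr":[0,0,0],"hand":-1},{"linear":[0.005,0,0],"dr":[0,0,0],"hand":-1},{"linear":[0.005,0,0],"dr":[0,0,0],"hand":-1}]'
python3 - <<'E'
from h import *
im=bot.read_camera('wrist'); cv2.imwrite('pics/w5.png',im)
E
```

```text
t: 13.15
eef_pos: [0.5065, 0.0452, 0.0068]
tool_rot: [0.482, -0.479, 0.519, -0.518]
contact_force: [1.2, 11.8, 6.6]
gripper_width: 0.454
t: 13.9
eef_pos: [0.5061, 0.0402, 0.0068]
tool_rot: [0.482, -0.479, 0.519, -0.518]
contact_force: [1.1, 11.7, 7.0]
gripper_width: 0.457
t: 14.65
eef_pos: [0.5056, 0.0352, 0.0068]
tool_rot: [0.482, -0.479, 0.519, -0.518]
contact_force: [1.2, 11.8, 7.8]
gripper_width: 0.461
t: 15.4
eef_pos: [0.5048, 0.0275, 0.0067]
tool_rot: [0.481, -0.479, 0.519, -0.519]
contact_force: [1.2, 4.9, 7.5]
gripper_width: 0.458
t: 16.15
eef_pos: [0.5044, 0.0224, 0.0067]
tool_rot: [0.481, -0.479, 0.519, -0.519]
contact_force: [0.9, 5.3, 7.2]
gripper_width: 0.462
t: 16.9
eef_pos: [0.5039, 0.0173, 0.0067]
tool_rot: [0.481, -0.479, 0.519, -0.519]
contact_force: [0.6, 4.6, 6.9]
gripper_width: 0.459
```

View pics/w5.png

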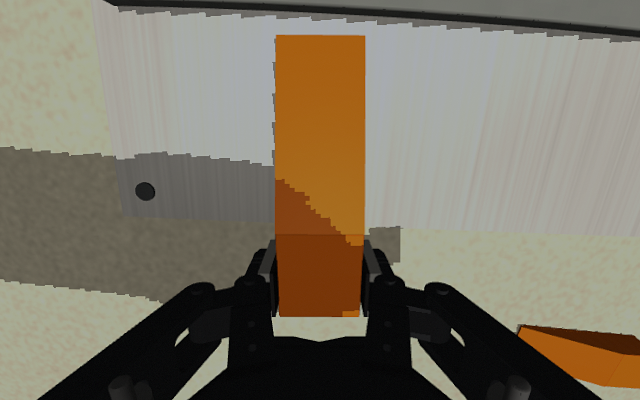

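The tip is fully clear of the lid edge (tip row 36, lid edge above row 15) and the lid is down. Lift straight up and check that it is shut.

```bash
python3 -m crank '[{"linear":[0.003,-0.005,0],"dr":[0,0,0],"hand":-1},{"linear":[0.006,-0.015,0],"dr":[0,0,0],"hand":-1},{"linear":[0.01,-0.035,0],"dr":[0,0,0],"hand":-1},{"linear":[0.01,-0.06,0],"dr":[0,0,0],"hand":-1},{"linear":[0.01,-0.085,0],"dr":[0,0,0],"hand":-1},{"linear":[0.01,-0.1,0],"dr":[0,0,0],"hand":-1},{"linear":[0.01,-0.1,0],"dr":[0,0,0],"hand":-1}]'
python3 - <<'E'
from h import *
togo([.499,-.3205,.107],[.948,.318])
im=bot.read_camera('wrist'); cv2.imwrite('pics/w6.png',im)
a=bot.read_camera('scene'); cv2.imwrite('pics/v6.png',cv2.resize(np.hstack([a[150:320,90:560],]),None,fx=1.7,fy=1.7))
c=cam('top');bot.read_camera('top');print([(d['score'],pix2w(c,d['xy'],.005)) for d in bot.place_of('top','tray_in')])
E
```

```text
t: 17.53
eef_pos: [0.5036, 0.0047, 0.1092]
tool_rot: [-0.481, 0.478, -0.519, 0.521]
contact_force: [1.1, -0.2, -1.5]
gripper_width: 0.458
t 17.53 p [0.5036 0.0047 0.1092] F [ 1.1 -0.2 -1.5] w 0.458 q7 0.04
axes
 [[-0.081  0.005  0.997]
 [-0.997  0.001 -0.081]
 [-0.001 -1.     0.005]]
lin mm [324.5   1.9  21.9] dr [array([  -0.24, -113.21,    0.22]), array([-0.2 , 66.79, -0.21])]
[]
```

View pics/v6.png

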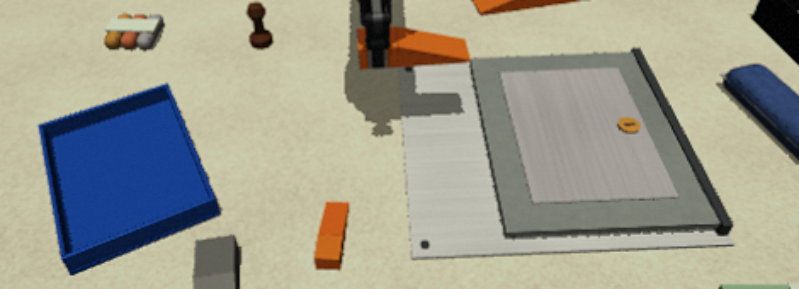

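Lid lies flat and shut (crop ~(600,140)), with the wedge in the gripper. On to the tray.

```bash
python3 -m crank '[{"linear":[0.325,0,0.022],"dr":[0,66.8,0],"hand":-1},{"linear":[0.325,0,0.022],"dr":[0,66.8,0],"hand":-1},{"linear":[0.325,0,0.022],"dr":[0,66.8,0],"hand":-1},{"linear":[0.325,0,0.022],"dr":[0,66.8,0],"hand":-1},{"linear":[0.325,0,0.022],"dr":[0,66.8,0],"hand":-1},{"linear":[0.325,0,0.022],"dr":[0,66.8,0],"hand":-1},{"linear":[0.325,0,0.022],"dr":[0,66.8,0],"hand":-1},{"linear":[0.325,0,0.022],"dr":[0,66.8,0],"hand":-1},{"linear":[0.325,0,0.022],"dr":[0,66.8,0],"hand":-1},{"linear":[0.325,0,0.022],"dr":[0,66.8,0],"hand":-1}]'
python3 -m crank '[{"linear":[0,0,0],"dr":[0,0,0],"hand":-1},{"linear":[0,0,0],"dr":[0,0,0],"hand":-1},{"linear":[0,0,0],"dr":[0,0,0],"hand":-1}]'
python3 - <<'E'
from h import *
togo([.499,-.3205,.009],[.948,.318])
c=cam('wrist'); im=bot.read_camera('wrist'); cv2.imwrite('pics/w7.png',im)
E
```

```text
t: 18.57
eef_pos: [0.4959, -0.3232, 0.1046]
tool_rot: [-0.109, 0.111, -0.698, 0.699]
contact_force: [1.0, 1.9, -1.9]
gripper_width: 0.456
t: 18.82
eef_pos: [0.4977, -0.3194, 0.1051]
tool_rot: [0.115, -0.116, 0.698, -0.697]
contact_force: [0.8, 0.4, -0.9]
gripper_width: 0.458
t 18.82 p [ 0.4977 -0.3194  0.1051] F [ 0.8  0.4 -0.9] w 0.458 q7 -0.3
axes
 [[-0.947 -0.002  0.321]
 [-0.321  0.001 -0.947]
 [ 0.001 -1.    -0.001]]
lin mm [-1.  96.1  1.6] dr [array([ 1.100e-01, -1.798e+02, -1.100e-01]), array([0.07, 0.2 , 0.07])]
```

View pics/w7.png

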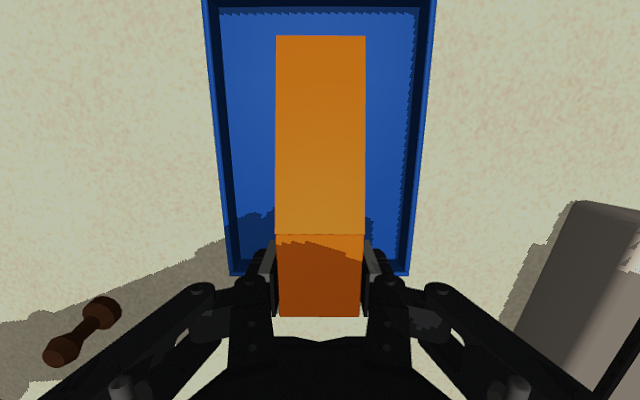

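The wedge is aligned with the tray (inner side walls at about cols 225 and 415, near wall row ~270). Check the tray ends numerically.

Run:
```python
from h import *
c=cam('wrist'); o=bot.get_obs()
d=np.array([.948,.318,0]); s=np.array([-.318,.948,0])
for p,z in(((320,275),.03),((320,0),.03),((320,11),.005),((222,150),.03),((423,150),.03),((230,275),.03),((408,275),.03)):
    w=pix2w(c,p,z); v=w-o['eef_pos']; print(p,w.round(3),'along',(v@d).round(3),'left',(v@s).round(3))
```

```text
(320, 275) [ 0.44 -0.34  0.03] along -0.062 left -0.001
(320, 0) [ 0.638 -0.272  0.03 ] along 0.147 left 0.0
(320, 11) [ 0.638 -0.272  0.005] along 0.148 left 0.0
(222, 150) [ 0.519 -0.233  0.03 ] along 0.047 left 0.075
(423, 150) [ 0.568 -0.379  0.03 ] along 0.048 left -0.079
(230, 275) [ 0.414 -0.265  0.03 ] along -0.062 left 0.079
(408, 275) [ 0.464 -0.413  0.03 ] along -0.062 left -0.078
```

```bash
python3 -m crank '[{"linear":[0,0.02,0],"dr":[0,0,0],"hand":-1},{"linear":[0,0.045,0],"dr":[0,0,0],"hand":-1},{"linear":[0,0.065,0],"dr":[0,0,0],"hand":-1},{"linear":[0,0.08,0],"dr":[0,0,0],"hand":-1},{"linear":[0,0.088,0],"dr":[0,0,0],"hand":-1},{"linear":[0,0.092,0],"dr":[0,0,0],"hand":-1},{"linear":[0,0.094,0],"dr":[0,0,0],"hand":-1},{"linear":[0,0.095,0],"dr":[0,0,0],"hand":-1},{"linear":[0,0.095,0],"dr":[0,0,0],"hand":-1},{"linear":[0,0.095,0],"dr":[0,0,0],"hand":-1}]'
```

```text
t: 19.7
eef_pos: [0.4986, -0.3204, 0.0118]
tool_rot: [-0.115, 0.114, -0.698, 0.698]
contact_force: [0.2, 0.8, -1.4]
gripper_width: 0.458
```

```bash
python3 -m crank '[{"linear":[0,0.001,0],"dr":[0,0,0],"hand":-1},{"linear":[0,0.002,0],"dr":[0,0,0],"hand":-1},{"linear":[0,0.003,0],"dr":[0,0,0],"hand":-1},{"linear":[0,0.003,0],"dr":[0,0,0],"hand":-1},{"linear":[0,0.003,0],"dr":[0,0,0],"hand":-1}]'
```

```text
t: 20.12
eef_pos: [0.4981, -0.32, 0.008]
tool_rot: [0.114, -0.114, 0.698, -0.698]
contact_force: [-0.8, 0.4, -1.8]
gripper_width: 0.455
```

```bash
python3 -m crank '[{"linear":[0,0.0005,0],"dr":[0,0,0],"hand":-1},{"linear":[0,0.001,0],"dr":[0,0,0],"hand":-1},{"linear":[0,0.0015,0],"dr":[0,0,0],"hand":-1},{"linear":[0,0.0015,0],"dr":[0,0,0],"hand":-1}]'
```

```text
t: 20.45
eef_pos: [0.4981, -0.3201, 0.0079]
tool_rot: [0.115, -0.114, 0.698, -0.697]
contact_force: [-4.8, 4.4, 14.8]
gripper_width: 0.456
```

Contact with the tray floor. Release slowly (to about 64 mm), then lift and look.

```bash
python3 -m crank '[{"linear":[0,-0.001,0],"dr":[0,0,0],"hand":-0.05},{"linear":[0,-0.001,0],"dr":[0,0,0],"hand":0.1},{"linear":[0,-0.001,0],"dr":[0,0,0],"hand":0.3},{"linear":[0,-0.001,0],"dr":[0,0,0],"hand":0.5},{"linear":[0,-0.001,0],"dr":[0,0,0],"hand":0.5},{"linear":[0,-0.001,0],"dr":[0,0,0],"hand":0.5},{"linear":[0,-0.001,0],"dr":[0,0,0],"hand":0.5}]'
python3 -m crank '[{"linear":[0,-0.01,0],"dr":[0,0,0],"hand":0.5},{"linear":[0,-0.03,0],"dr":[0,0,0],"hand":0.5},{"linear":[0,-0.06,0],"dr":[0,0,0],"hand":0.5},{"linear":[0,-0.1,0],"dr":[0,0,0],"hand":0.5},{"linear":[0,-0.14,0],"dr":[0,0,0],"hand":0.5},{"linear":[0,-0.18,0],"dr":[0,0,0],"hand":0.5},{"linear":[0,-0.18,0],"dr":[0,0,0],"hand":0.5},{"linear":[0,-0.18,0],"dr":[0,0,0],"hand":0.5},{"linear":[0,-0.18,0],"dr":[0,0,0],"hand":0.5}]'
python3 - <<'E'
from h import *
a=bot.read_camera('scene'); w=bot.read_camera('wrist')
cv2.imwrite('pics/fin.png',np.vstack([cv2.resize(a[120:390,90:560],(640,368)),cv2.resize(w,(350,219)).__class__((0,640,3),dtype='u1') if 0 else cv2.copyMakeBorder(cv2.resize(w,(350,219)),0,0,0,290,0)]))
print(bot.get_obs()['contact_force'])
E
```

```text
t: 21.03
eef_pos: [0.498, -0.3201, 0.0073]
tool_rot: [0.114, -0.114, 0.698, -0.698]
contact_force: [-0.1, 0.3, -0.8]
gripper_width: 0.75
t: 21.78
eef_pos: [0.4979, -0.3197, 0.1878]
tool_rot: [0.115, -0.114, 0.698, -0.698]
contact_force: [0.2, -0.3, -1.0]
gripper_width: 0.747
[-0.6656626  -0.02381473  0.07897176]
```

View pics/fin.png

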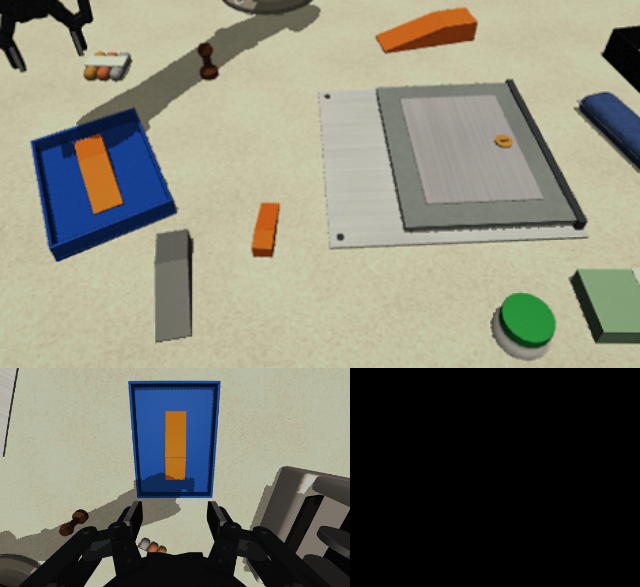

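The wedge lies flat inside the tray (crop ~(98,175)). The lid is shut and the grey spare (~(172,285)) has not moved.

```bash
python3 -c "
from h import *
print(bot.hand_in())"
```

```text
the job is handed in; nothing more can be done
None
```

The orange wedge is out from under the lid, the lid is shut, and the wedge lies sole-down in the blue tray. I handed the job in at about 22 s; the limit is 46 s.

- **Pull:** I gripped the middle-sized wedge by its heel and drew it straight back in 17 tugs of 5 mm, each followed by a pause. The force along the pull was about 12 N at most. It dropped to about 5 N once the tip came free of the lid.
- **Tray:** I felt the wedge touch the tray floor (14.8 N), released it, and lifted clear.
- **Last checks:** The last picture shows the lid flat and shut, the wedge well inside the tray, and the grey spare and the other two orange wedges looking undisturbed. The wrist force was near zero with the gripper clear of everything.
- **Not measured:** I judged the lid shut from the pictures, not from its angle. The network did not find the tray in one top-camera check, while the arm was still over the hatch. I checked the tray with the wrist camera instead, and it agreed with the first measurements.

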